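# Dial the combination of the sample bolt lock and draw its bolt

### The job

Unlock the sample bolt on the wooden block by its crank dial, reading the ring of marks as a clock whose long mark is 12: turn the dial clockwise past the long mark once and pause at 4 o'clock, then anticlockwise past the long mark twice and pause at 9 o'clock, then clockwise past the long mark twice until the dial comes up against its stop, and press it there for a moment, firmly enough to feel it but gently, never with more than about 1.2 kg of force. Then slide the bolt by its knob all the way out of the keeper, towards the dial, and let go. Leave the dial at its stop and do not disturb the other fittings on the mirror.

Things in the scene. Friction and masses are not known exactly. Their poses are not given: they have to be found in the camera images.
- block: Dark wood display block fixed on the 10 mm thick mirror slab, 130 (own x) x 270 (own y) x 30 mm high; origin at the centre of its underside, z up (heights below, 'up', are counted from this underside). The dial stands on its -y half, the barrel bolt and keeper on its +y half. Place and yaw (within 0.35 rad) vary.
- case: Steel lock case fixed under the dial; origin on the dial axis (block x 0, y -70 mm) at underside height, axes as the block. Its flange, 116 mm across, top 59 mm up, has twelve black marks 30 degrees apart like a clock without figures; the long thick mark (12) lies towards block +x, hours run clockwise from above. Hidden inside: a free wheel and a stop, the same hard stop that ends the dialing.
- face: Satin gold dial plate, 88 mm across, 8 mm thick, top 68 mm up. Origin on the dial axis at underside height; its own x points along the black pointer line to the crank handle. Drag at the handle is about 1.5 N, about 0.5 N more once the dial has picked up the inner wheel, part of a turn after each reversal. It stays where it is left.
- dial (a joint): Dial angle, rad, over several turns: 0 with the pointer at the long mark, growing clockwise from above, 0.5236 per mark. Starts between -2.6 and -0.8; the combination runs up to 2.094 (4 o'clock), down to -7.854 (9 o'clock), up to the hidden stop. The stop differs from lock to lock, anywhere from 2.5 to 3.5 (about 5 to 6:40), is hard (about 0.5 mm of give at the handle) and must be felt.
- handle_mid (a point): Middle of the dial's steel crank handle, an upright cylinder 14 mm across and 34 mm high (70 to 104 mm up, this point 87 mm up), 28 mm from the dial axis on the pointer line. The handle spins freely on its own pin, so a gripper can hold it and travel round the circle without turning.
- dial_centre (a point): Centre of the dial's top, on its axis, 68 mm above the block's underside.
- bolt (a joint): Travel of the barrel bolt, m: 0 shot into the keeper, 0.024 fully drawn; it slides along block -y, towards the dial. Drags with 2 N and stays where it is left. The wheel in the case blocks it until the dial has been turned up to (or nearly to) its stop.
- bolt_knob (a point): Middle of the barrel bolt's knob: upright, 14 mm across, 16 mm high, top 96 mm up, on a 10 mm stem; this point is 88 mm up, at block y +50 mm when shot, +26 mm when drawn. Steel straps 34 mm wide, 55 mm high, stand along the bolt at block y +4 to +14 and +68 to +78 mm.
- keeper (a point): Centre of the small steel keeper fixed on the block that the bolt's end enters, block y +108 mm, 34 mm wide, top 56 mm above the block's underside.
- crystal_knob: Bystander, loose: crystal cabinet knob standing on the mirror, 38 mm across, 40 mm high, origin under its centre.
- lever: Bystander, loose: satin gold door lever on a 52 mm rose, arm 100 mm along its own y, 54 mm high, origin under the rose.
- catch: Bystander, loose: black cabinet catch 30 x 60 x 24 mm, origin under its centre.

How it is judged:
On the way, in this order (a step that is already met when the one before it is completed fails the run):
1. dial paused at 4 o'clock, reached clockwise past the long mark once (within 0.2 rad) (value of joint dial between 1.894 and 2.294 rad and velocity of joint dial between -0.15 and 0.15 rad/s), for 0.15 s.
2. dial paused at 9 o'clock, reached anticlockwise past the long mark twice (within 0.2 rad) (value of joint dial between -8.054 and -7.654 rad and velocity of joint dial between -0.15 and 0.15 rad/s), for 0.15 s.
3. dial turned clockwise past the long mark twice and pressed against its hidden stop with at least 3 N (value of joint dial above 2.45 rad and contact force between face and case above 3 N), for 0.15 s.
At the end, for the whole second after the job is handed in: The bolt is drawn at least 20 of its 24 mm, clear of the keeper; the dial is still turned up at its stop (beyond 2.45 rad); both are at rest and released (value of joint bolt above 0.02 m and value of joint dial above 2.45 rad and velocity of joint dial between -0.1 and 0.1 rad/s and velocity of joint bolt between -0.01 and 0.01 m/s); the robot touches nothing.
It fails at once if the dial is forced against its stop with more than 12 N (value of joint dial above 2.4 rad and contact force between face and case above 12 N).
It fails at once if the crystal knob is moved by more than 20 mm or tipped (distance of crystal_knob from where it was at the start of the episode above 0.02 m or angle between crystal_knob's own z axis and vertical above 0.5 rad).
It fails at once if the lever is moved by more than 20 mm or tipped (distance of lever from where it was at the start of the episode above 0.02 m or angle between lever's own z axis and vertical above 0.5 rad).
It fails at once if the black catch is moved by more than 20 mm or tipped (distance of catch from where it was at the start of the episode above 0.02 m or angle between catch's own z axis and vertical above 0.5 rad).
It also fails if it takes over 72 s, if anything falls off the work surface, if the arm or the gripper's body presses on something with over 40 N, if the wrist force passes 120 N, or if a joint passes its speed limit or range.

### The arm

A 6-joint arm with a two-finger parallel gripper is mounted at the origin on the work surface. World frame = base frame: x ahead of the robot, y to its left, z up, the work surface at z = 0. Lengths are in m, angles in rad, forces in N, time in s.
With the tool pointing down it reaches from about 0.35 to 0.975 m from the base axis. Payload 4.9 kg.
Tool frame: the origin (TCP) lies at the very end of the fingers, on their centre line; the grasp point (between the pads) lies 19 mm behind it; x points along the fingers, y is the direction in which the jaws open and shut, and the axes are right-handed (so a half turn about x gives the same grasp; the last joint's range is limited). The gripper opens to 85 mm and grips with 20 to 120 N. Pads are 22 mm wide; open, the fingers measure 114 mm over their backs; the gripper's body (76 mm by 85 mm) begins 54 mm behind the grasp point. The pads swing forward as they close: fully open they stand 13 mm farther back than shut.
Start: joints at [-1.276, 0.053, 1.613, -0, 1.476, -0.119], TCP at [0.251, -0.572, 0.231] pointing down, gripper open.
Joint ranges: [-3.01, 3.01], [-1.01, 2.22], [0.06, 2.58], [-1.02, 4.17], [0.09, 2.62], [-3.14, 3.14]. Speed limits (rad/s): [2.57, 2.57, 3.14, 3.14, 3.14, 3.14].

### API

Orientations are given as a rotation vector (axis times angle).
In Python, from station import ctrl, get_image, calibration, finish_job, search_frame, cut_out, mark_of gives the robot as it stands. The module is installed in compiled form; this text tells all that it offers.
- The arm moves only by the tool arm_command, never from a script. Its argument "plan" is a list that holds one entry, the list of rows, each a list of 7 numbers: the shift along the tool's x, y, z in m, then the turn, a rotation vector about the tool's x, y, z in degrees, then the finger opening in m, from 0 to 0.0854. A call has 1 to 20 rows; each row shifts and turns the pose as measured when the row begins, along the tool's axes as they then stand; what a row does not reach is not made up. A row lasts 1/12 s, in which the tool goes at most 41.7 mm and 7.16 degrees, less where a joint would pass 70% of its speed; a pose out of reach is approached as far as the arm can. A call with a gripper value outside its range is refused whole. The fingers move at their own pace and stop on an object; "squeeze" is the grip in N (left out, the last holds). Time passes only in rows, so rows that do not move let the fingers close. It gives the time, the measured TCP pose, the force and the opening at its end, in the units of the state.
- ctrl.get_obs(): the state, without advancing time (a new reading comes with each control period).
- get_image(name): name is "scene" or "top"; returns the picture (480x640x3 uint8, red, green, blue); there is no depth.
- calibration(name): a dict with "fx", "fy", "cx", "cy" (pixels), "cam_to_world" (4x4, takes a point from camera to world coordinates). Camera axes: x right, y down, z forward; pixel columns grow to the right and rows downward; lengths in m; the calibration is good to about 2 mm. A picture is of the moment at which its call begins. calibration takes no time and is no camera call.
- finish_job(): hands the job in, once; it reports no verdict.
Trained networks look in the newest picture that a camera, given by its name, has taken for a name from the list of things; names that differ only in an ending like _2 or _b are one class to them, and where a whole thing is asked for, a point or a joint stands for the part that bears it (a point fixed in the world has none). Each returns a list of dicts, best first, with "conf" (0 to 1); they miss things now and then, are a little off and sometimes report something else, mostly with a low value. They report only what shows in the picture. A call takes as long as a camera call.
- search_frame(camera, thing): "at" ([x, y, z] in m, in the coordinates of the camera as it stood for that picture, good to about 4 mm: the middle of the surface that is visible of it).
- cut_out(camera, thing): "mask" (480x640 bool, what is visible of it).
- mark_of(camera, thing): "at" ([x, y, z] in m, in the coordinates of the camera as it stood for that picture, good to about 4 mm: a listed point, or the origin of a listed thing).
The state is a dict: "t": time; "q": joint angles; "dq": joint speeds; "effort": joint torques, N m; "tool_pos": TCP position; "tool_rot": TCP orientation; "contact_force": force on the tool from outside, world axes, zero at the start; "wrist_torque": the same for the moment, N m; "opening": finger opening in m.
Only numpy, scipy, OpenCV 4.12 (cv2) and the standard library are available. Lean on these libraries where they do the work, as an engineer would, in place of code of your own. Each camera call takes 0.05 s, during which the arm holds its last target. There are 200 camera calls.

## Working session

There is one attempt and no reset: what is moved stays moved. The work goes in short steps, Python scripts to look and compute and a tool call to move; the robot and the scene stay as the last step left them, time stands still between calls to the robot, and variables do not carry over. Pictures are saved under pics/ and viewed, about 8 in all and at most 12, crops included, and the job is handed in when it is done.

Besides the shell and the picture viewer there is one more tool, called after "Call:" by a JSON object that holds its "api" and its "payload". arm_command: Moves the arm, as the interface text tells. Its arguments: {"type":"object","properties":{"plan":{"type":"array","items":{"type":"array","items":{"type":"array","items":{"type":"number"}}}},"squeeze":{"type":"number"}},"required":["plan"]}

```bash
mkdir -p pics
cat > h.py <<'E'
import numpy as np, cv2
from scipy.spatial.transform import Rotation as R
from station import *
def w(cam,p):
    T=np.array(calibration(cam)["cam_to_world"]); return T[:3,:3]@np.array(p)+T[:3,3]
def proj(cam,P):
    c=calibration(cam); T=np.linalg.inv(np.array(c["cam_to_world"])); p=T[:3,:3]@np.array(P)+T[:3,3]
    return np.array([c["fx"]*p[0]/p[2]+c["cx"],c["fy"]*p[1]/p[2]+c["cy"]])
def ray(cam,uv,z):
    c=calibration(cam); T=np.array(c["cam_to_world"]); d=T[:3,:3]@np.array([(uv[0]-c["cx"])/c["fx"],(uv[1]-c["cy"])/c["fy"],1])
    o=T[:3,3]; return o+d*(z-o[2])/d[2]
def save(cam,name):
    im=get_image(cam); cv2.imwrite(f"pics/{name}.png",im[:,:,::-1]); return im
E
python3 - <<'E'
from h import *
np.set_printoptions(precision=4,suppress=True)
for c in ["top","scene"]:
    save(c,c+"0")
    print(c,np.array(calibration(c)["cam_to_world"])[:3,3])
    for n in ["block","case","face","handle_mid","dial_centre","bolt_knob","keeper","crystal_knob","lever","catch"]:
        print(n,[(w(c,d["at"]),round(d["conf"],2)) for d in mark_of(c,n)[:2]])
o=ctrl.get_obs(); print(o); print(R.from_rotvec(o["tool_rot"]).as_matrix())
E
```

```text
top [0.5038 0.0125 0.8789]
block [(array([0.5433, 0.0625, 0.0094]), 0.82)]
case [(array([ 0.5553, -0.0108,  0.0069]), 0.43)]
face [(array([ 0.5539, -0.009 ,  0.0093]), 0.86)]
handle_mid [(array([0.5569, 0.0161, 0.097 ]), 0.65)]
dial_centre []
bolt_knob [(array([0.5389, 0.1107, 0.0971]), 0.56), (array([ 0.5401, -0.1351,  0.0105]), 0.49)]
keeper [(array([0.5282, 0.1661, 0.0505]), 0.7)]
crystal_knob [(array([0.5149, 0.2359, 0.0147]), 0.7)]
lever [(array([0.665 , 0.04  , 0.0062]), 0.96)]
catch [(array([ 0.5431, -0.1402,  0.0056]), 0.65)]
scene [ 1.1937 -0.0861  0.709 ]
block [(array([0.5407, 0.1082, 0.0936]), 0.63)]
case [(array([ 0.5576, -0.0071,  0.0094]), 0.92)]
face [(array([ 0.5578, -0.0114,  0.0076]), 0.94)]
handle_mid [(array([0.563 , 0.0146, 0.0975]), 0.61)]
dial_centre [(array([ 0.5591, -0.0129,  0.0083]), 0.37)]
bolt_knob [(array([0.5404, 0.1084, 0.0948]), 0.7)]
keeper [(array([0.5363, 0.1659, 0.0514]), 0.71)]
crystal_knob [(array([0.5129, 0.2434, 0.0087]), 0.98), (array([0.5367, 0.1667, 0.0528]), 0.66)]
lever [(array([0.6659, 0.0338, 0.0125]), 0.72)]
catch [(array([ 0.5483, -0.1408,  0.0074]), 0.74), (array([ 0.5569, -0.0085,  0.0084]), 0.26)]
{'t': 1.1, 'q': array([-1.276 ,  0.0527,  1.6129,  0.    ,  1.476 , -0.119 ]), 'dq': array([ 0.0004,  0.0004,  0.0001, -0.0001, -0.0021, -0.0004]), 'effort': array([ -0.0011, -39.3699, -37.047 ,  -0.0002,   0.0006,   0.    ]), 'tool_pos': array([ 0.2513, -0.5722,  0.2313]), 'tool_rot': array([ 1.9935,  0.4184, -1.9935]), 'contact_force': array([ 0.6007, -0.1956, -0.2268]), 'wrist_torque': array([-0.01  , -0.028 ,  0.0124]), 'opening': 0.08504429915015362}
[[ 0.      0.4021 -0.9156]
 [ 0.     -0.9156 -0.4021]
 [-1.     -0.     -0.    ]]
```

View pics/top0.png

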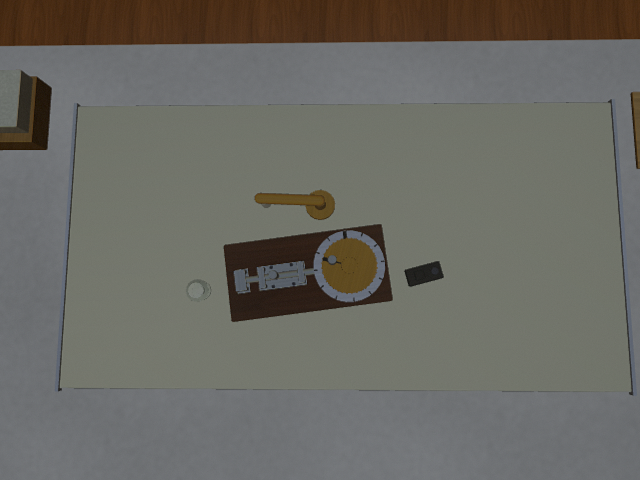

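View pics/scene0.png

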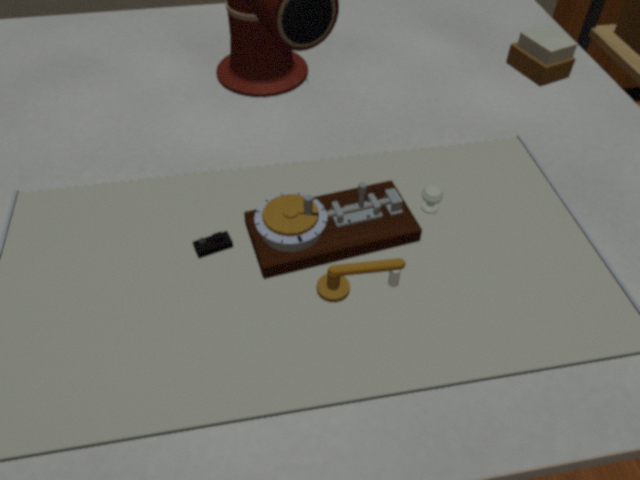

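Top view: the dial ring is centred at about (349,266), the handle at (332,260), the long mark at (345,234) and the bolt knob near (270,275). The lever lies on the far side (x≈0.665) and the catch to the right. Next I refine the dial centre and yaw from masks.

Run:
```python
from h import *
np.set_printoptions(precision=4,suppress=True)
for c in ["top","scene"]:
    get_image(c)
    for n,z in [("face",0.078),("case",0.069),("block",0.040),("handle_mid",0.114),("bolt_knob",0.106)]:
        for d in cut_out(c,n)[:1]:
            m=d["mask"].astype(np.uint8); cn=max(cv2.findContours(m,0,2)[0],key=cv2.contourArea)
            h=cv2.convexHull(cn)[:,0].astype(float)
            P=np.array([ray(c,p,z)[:2] for p in h])
            print(c,n,round(d["conf"],2),m.sum(),"px",m.nonzero()[1].mean().round(1),m.nonzero()[0].mean().round(1))
            if n in("face","case"): print("  circ",cv2.minEnclosingCircle((P*1000).astype(np.float32)),cv2.fitEllipse((P*1000).astype(np.float32)))
            if n=="block": print("  rect",cv2.minAreaRect((P*1000).astype(np.float32)))
```

```text
top face 0.66 2458 px 348.9 265.3
  circ ((554.3287963867188, -10.395074844360352), 45.21152877807617) ((554.4717407226562, -10.257058143615723), (88.40535736083984, 88.67357635498047), 178.70660400390625)
top case 0.89 1618 px 348.5 266.6
  circ ((554.8543701171875, -10.506817817687988), 57.798423767089844) ((554.7872314453125, -10.487306594848633), (114.83509826660156, 115.10492706298828), 104.44497680664062)
top block 0.81 12575 px 307.0 272.5
  rect ((545.3071899414062, 58.695030212402344), (132.21826171875, 269.3197021484375), 7.741155624389648)
top bolt_knob 0.78 357 px 279.5 274.9
scene face 0.79 1931 px 290.5 214.9
  circ ((560.6405029296875, -8.677681922912598), 49.61494064331055) ((560.7789916992188, -10.691927909851074), (89.67626953125, 98.90872192382812), 67.15678405761719)
scene case 0.84 1255 px 291.2 232.5
  circ ((569.5746459960938, -11.456801414489746), 63.538978576660156) ((564.767333984375, -12.420405387878418), (112.30204010009766, 132.96044921875), 81.13299560546875)
scene block 0.8 11438 px 328.3 227.2
  rect ((549.902099609375, 54.856056213378906), (176.2386016845703, 272.523193359375), 7.3640618324279785)
scene handle_mid 0.68 173 px 307.8 204.8
scene bolt_knob 0.6 429 px 359.7 202.9
```

```bash
cat >> h.py <<'E'
C=np.array([0.5550,-0.0105]); YAW=np.deg2rad(7.7)
ex=np.array([np.cos(YAW),np.sin(YAW)]); ey=np.array([-ex[1],ex[0]])
def toB(p): d=np.array(p[:2])-C; return np.array([d@ex,d@ey])
def toW(b,z): return np.append(C+b[0]*ex+b[1]*ey,z)
E
python3 - <<'E'
from h import *
np.set_printoptions(precision=4,suppress=True)
im=cv2.imread("pics/top0.png"); crop=im[225:310,215:400]; cv2.imwrite("pics/crop.png",cv2.resize(crop,None,fx=4,fy=4,interpolation=2))
for uv,c in [((332,260),"top"),((308,198),"scene")]:
    b=toB(ray(c,uv,0.114)); print(c,b,np.hypot(*b),"theta",np.arctan2(-b[1],b[0]))
print("long mark",toB(ray("top",(345,234),0.069)))
for a in (-1.3,): 
    P=toW((.028*np.cos(a),-.028*np.sin(a)),.114); print(P,proj("top",P),proj("scene",P))
print("knob exp",proj("top",toW((0,.12),.106)),proj("scene",toW((0,.12),.106)), toW((0,.12),.1))
o=ctrl.get_obs(); M=R.from_rotvec(o["tool_rot"]).as_matrix()
print(M.T@(toW((.028*np.cos(-1.3),.028*np.sin(1.3)),.2)-o["tool_pos"]))
b=toB(o["tool_pos"]);print("after aligning: dy,dz=",b[1]-.028*np.sin(1.3), b[0]-.028*np.cos(1.3))
E
```

```text
top [0.0085 0.026 ] 0.027324901895440918 theta -1.252785659086974
scene [0.0167 0.024 ] 0.029240353295088034 theta -0.9643954120383571
long mark [ 0.0509 -0.0008]
[0.5588 0.0172 0.114 ] [331.426  260.7753] [308.0639 193.6946]
knob exp [272.1611 274.0628] [362.5729 182.3693] [0.5389 0.1084 0.1   ]
[ 0.0313 -0.4161 -0.5186]
after aligning: dy,dz= -0.5429561683298652 -0.38371607024729776
```

View pics/crop.png

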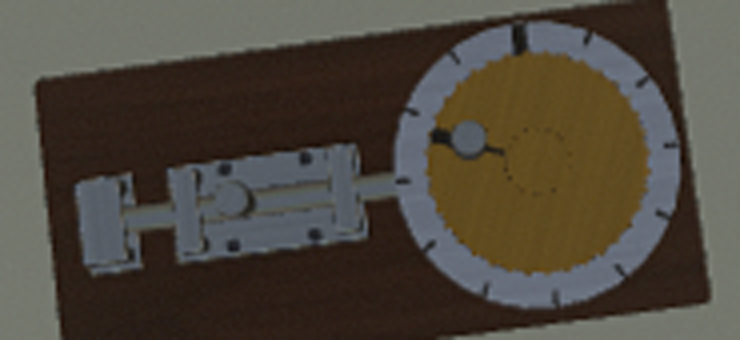

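The crop confirms the pointer is between the 10 and 9 marks (tip at crop (440,136), handle top at (468,139)). That gives a dial angle of about -1.2, and the expected knob position agrees. Approaching.

Call:
{"api": "arm_command", "payload": {"plan": [[[0,0,0,5.3,0,0,0.0854],[0,0,0,5.3,0,0,0.0854],[0,0,0,5.3,0,0,0.0854],[0,-0.0339,-0.0241,0,0,0,0.06],[0,-0.0339,-0.0241,0,0,0,0.06],[0,-0.0339,-0.0241,0,0,0,0.06],[0,-0.0339,-0.0241,0,0,0,0.06],[0,-0.0339,-0.0241,0,0,0,0.06],[0,-0.0339,-0.0241,0,0,0,0.06],[0,-0.0339,-0.0241,0,0,0,0.06],[0,-0.0339,-0.0241,0,0,0,0.06],[0,-0.0339,-0.0241,0,0,0,0.06],[0,-0.0339,-0.0241,0,0,0,0.06],[0,-0.0339,-0.0241,0,0,0,0.06],[0,-0.0339,-0.0241,0,0,0,0.06],[0,-0.0339,-0.0241,0,0,0,0.06]]]}}

```text
t: 3.03
tool_pos: [0.5092, -0.0986, 0.2315]
tool_rot: [2.17, 0.109, -2.159]
contact_force: [0.7, -0.5, 0.1]
opening: 0.06
```

```bash
cat > s.py <<'E'
from h import *
np.set_printoptions(precision=4,suppress=True)
o=ctrl.get_obs(); M=R.from_rotvec(o["tool_rot"]).as_matrix(); b=toB(o["tool_pos"])
print("t",o["t"],"pos",o["tool_pos"],"B",b,"r",np.hypot(*b),"theta",np.arctan2(-b[1],b[0]),"open",o["opening"],"F",o["contact_force"],"Ftool",M.T@o["contact_force"])
print("yaw err deg",np.rad2deg(np.arctan2(M[1,1],M[0,1])-YAW)+90,"tool x",M[:,0])
E
python3 s.py
```

```text
t 3.0333 pos [ 0.5092 -0.0986  0.2315] B [-0.0572 -0.0812] r 0.09934266009631078 theta 2.1848099760019695 open 0.06002836587850194 F [ 0.6825 -0.4799  0.0888] Ftool [-0.0824  0.5499 -0.6283]
yaw err deg -1.6272478534103385 tool x [ 0.0055 -0.0054 -1.    ]
```

Call:
{"api": "arm_command", "payload": {"plan": [[[0,-0.0268,-0.0168,-1.6,0,0,0.05],[0,-0.0268,-0.0168,0,0,0,0.05],[0,-0.0268,-0.0168,0,0,0,0.05],[0,-0.0268,-0.0168,0,0,0,0.05],[0.03,0,0,0,0,0,0.05],[0.03,0,0,0,0,0,0.05],[0.02,0,0,0,0,0,0.05],[0,0,0,0,0,0,0.05],[0,0,0,0,0,0,0.05]]]}}

```text
t: 3.78
tool_pos: [0.5697, 0.0325, 0.1531]
tool_rot: [2.158, 0.155, -2.124]
contact_force: [-0.3, 0.2, -0.5]
opening: 0.0501
```

```bash
python3 s.py; python3 -c "
from h import *
im=save('scene','s1'); cv2.imwrite('pics/s1.png',cv2.resize(im[100:300,180:450,::-1],None,fx=2.5,fy=2.5))"
```

```text
t 3.7833 pos [0.5697 0.0325 0.1531] B [0.0203 0.0407] r 0.045467875755519284 theta -1.1073821121209209 open 0.05013264875891331 F [-0.2821  0.1549 -0.4803] Ftool [ 0.4752 -0.1983  0.263 ]
yaw err deg 0.8857241912194667 tool x [ 0.0159 -0.0039 -0.9999]
```

View pics/s1.png

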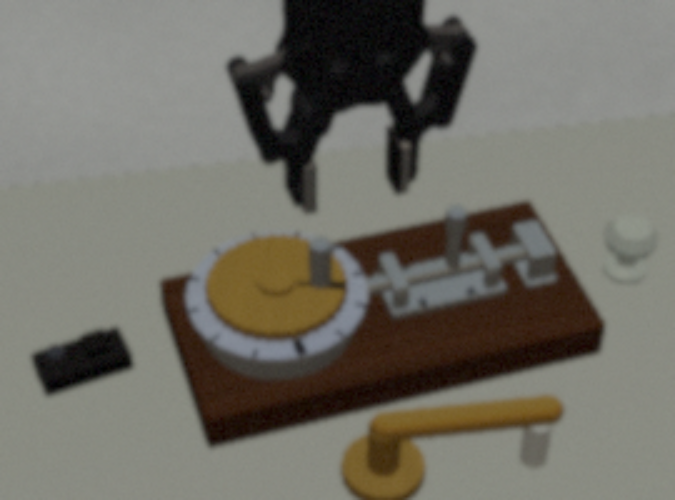

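The scene shows the gripper above and slightly beyond the handle (at crop (320,262)), with the fingers straddling it. The arm coasts about 15 mm past after fast rows. I correct this and the small tilt.

```bash
cat >> s.py <<'E'
import sys
Md=np.column_stack([[0,0,-1],np.append(-ey,0),np.append(-ex,0)])
print("turn deg",np.rad2deg(R.from_matrix(M.T@Md).as_rotvec()))
if len(sys.argv)>1:
    a=[float(v) for v in sys.argv[1:]]
    print("shift",M.T@(toW((a[0],a[1]),a[2])-o["tool_pos"]))
E
python3 s.py 0.0101 0.0261 0.13
```

```text
t 3.8333 pos [0.5694 0.0324 0.153 ] B [0.02   0.0406] r 0.045289484997203165 theta -1.1124170414515369 open 0.04996758864956027 F [ 0.0093  0.1182 -0.2643] Ftool [ 0.264  -0.1172 -0.023 ]
yaw err deg 0.8744565835848306 tool x [ 0.0154 -0.0039 -0.9999]
turn deg [ 0.877  -0.8402 -0.3475]
shift [0.0229 0.0142 0.0105]
```

Call:
{"api": "arm_command", "payload": {"plan": [[[0.008,0.007,0.005,0.9,-0.8,-0.35,0.045],[0.008,0.007,0.005,0,0,0,0.045],[0,0,0,0,0,0,0.045],[0,0,0,0,0,0,0.045]]]}}

```text
t: 4.17
tool_pos: [0.5634, 0.0142, 0.1407]
tool_rot: [2.161, 0.14, -2.146]
contact_force: [0.4, 0.2, -0.6]
opening: 0.0445
```

```bash
python3 s.py 0.0101 0.0261 0.085
```

```text
t 4.1667 pos [0.5634 0.0142 0.1407] B [0.0117 0.0233] r 0.026076798238674738 theta -1.106815275445165 open 0.04454440847410898 F [ 0.4266  0.2351 -0.6403] Ftool [ 0.6431 -0.1784 -0.4492]
yaw err deg -0.2086465016838588 tool x [ 0.0069 -0.0006 -1.    ]
turn deg [-0.2084 -0.3884 -0.085 ]
shift [ 0.0557 -0.0029  0.002 ]
```

Call:
{"api": "arm_command", "payload": {"plan": [[[0.012,-0.002,0.002,-0.2,-0.4,0,0.045],[0.012,0,0,0,0,0,0.045],[0.012,0,0,0,0,0,0.045],[0.01,0,0,0,0,0,0.045],[0.006,0,0,0,0,0,0.045],[0,0,0,0,0,0,0.045],[0,0,0,0,0,0,0.045]]]}}

```text
t: 4.75
tool_pos: [0.5609, 0.0155, 0.0832]
tool_rot: [2.151, 0.142, -2.152]
contact_force: [0.1, -0.1, -0.1]
opening: 0.0451
```

```bash
python3 s.py 0.0101 0.0261 0.085
```

```text
t 4.75 pos [0.5609 0.0155 0.0832] B [0.0093 0.025 ] r 0.026626601365256766 theta -1.214535738757045 open 0.04514702643158194 F [ 0.0721 -0.1134 -0.1468] Ftool [ 0.1469  0.1218 -0.0564]
yaw err deg -0.05308666024234299 tool x [-0.0006 -0.0013 -1.    ]
turn deg [-0.0531  0.0423 -0.071 ]
shift [-0.0018 -0.0011 -0.0008]
```

Call:
{"api": "arm_command", "payload": {"plan": [[[-0.002,0,0,0,0,0,0.04],[0,0,0,0,0,0,0.0],[0,0,0,0,0,0,0.0],[0,0,0,0,0,0,0.0],[0,0,0,0,0,0,0.0],[0,0,0,0,0,0,0.0]]], "squeeze": 30}}

```text
t: 5.25
tool_pos: [0.561, 0.0149, 0.0857]
tool_rot: [2.151, 0.141, -2.151]
contact_force: [0.1, -1.3, -2.6]
opening: 0.0131
```

```bash
python3 s.py
```

```text
t 5.25 pos [0.561  0.0149 0.0857] B [0.0094 0.0243] r 0.026064402985549653 theta -1.202516639527806 open 0.013108476905614643 F [ 0.0862 -1.2675 -2.589 ] Ftool [2.5924 1.2609 0.0819]
yaw err deg -0.0528638258330858 tool x [-0.0002 -0.0027 -1.    ]
turn deg [-0.0529  0.031  -0.152 ]
```

```bash
cat > arc.py <<'E'
import sys, numpy as np
a,b=float(sys.argv[1]),float(sys.argv[2]); n=int(sys.argv[3]); r=0.028
th=np.linspace(a,b,n+1)
print(", ".join("[0, %.4f, %.4f, 0, 0, 0, 0]"%(r*(np.sin(t2)-np.sin(t1)),-r*(np.cos(t2)-np.cos(t1))) for t1,t2 in zip(th,th[1:])))
E
python3 arc.py -1.2 -0.2 5
```

```text
[0, 0.0025, -0.0050, 0, 0, 0, 0], [0, 0.0035, -0.0044, 0, 0, 0, 0], [0, 0.0043, -0.0036, 0, 0, 0, 0], [0, 0.0049, -0.0027, 0, 0, 0, 0], [0, 0.0053, -0.0017, 0, 0, 0, 0]
```

Call:
{"api": "arm_command", "payload": {"plan": [[[0,0.0025,-0.005,0,0,0,0],[0,0.0035,-0.0044,0,0,0,0],[0,0.0043,-0.0036,0,0,0,0],[0,0.0049,-0.0027,0,0,0,0],[0,0.0053,-0.0017,0,0,0,0],[0,0,0,0,0,0,0],[0,0,0,0,0,0,0]]]}}

```text
t: 5.83
tool_pos: [0.5813, -0.0045, 0.0857]
tool_rot: [2.145, 0.143, -2.159]
contact_force: [-3.7, -0.3, 0.9]
opening: 0.0127
```

```bash
python3 s.py; python3 arc.py -0.2 1.6 9
```

```text
t 5.8333 pos [ 0.5813 -0.0045  0.0857] B [0.0268 0.0024] r 0.026955394052296692 theta -0.09074107343165304 open 0.012683790008887275 F [-3.6638 -0.29    0.9394] Ftool [-0.9153 -0.1999  3.6759]
yaw err deg -0.05742783231190174 tool x [-0.0065 -0.0008 -1.    ]
turn deg [-0.0574  0.3751  0.0057]
[0, 0.0056, -0.0006, 0, 0, 0, 0], [0, 0.0056, 0.0006, 0, 0, 0, 0], [0, 0.0053, 0.0017, 0, 0, 0, 0], [0, 0.0049, 0.0027, 0, 0, 0, 0], [0, 0.0043, 0.0036, 0, 0, 0, 0], [0, 0.0035, 0.0044, 0, 0, 0, 0], [0, 0.0025, 0.0050, 0, 0, 0, 0], [0, 0.0015, 0.0054, 0, 0, 0, 0], [0, 0.0004, 0.0056, 0, 0, 0, 0]
```

```bash
python3 arc.py -0.1 1.9 10
```

```text
[0, 0.0056, -0.0000, 0, 0, 0, 0], [0, 0.0055, 0.0011, 0, 0, 0, 0], [0, 0.0051, 0.0022, 0, 0, 0, 0], [0, 0.0046, 0.0032, 0, 0, 0, 0], [0, 0.0039, 0.0040, 0, 0, 0, 0], [0, 0.0030, 0.0047, 0, 0, 0, 0], [0, 0.0020, 0.0052, 0, 0, 0, 0], [0, 0.0010, 0.0055, 0, 0, 0, 0], [0, -0.0002, 0.0056, 0, 0, 0, 0], [0, -0.0013, 0.0054, 0, 0, 0, 0]
```

Call:
{"api": "arm_command", "payload": {"plan": [[[0,0.0056,0,0,0.3,0,0],[0,0.0055,0.0011,0,0,0,0],[0,0.0051,0.0022,0,0,0,0],[0,0.0046,0.0032,0,0,0,0],[0,0.0039,0.004,0,0,0,0],[0,0.003,0.0047,0,0,0,0],[0,0.002,0.0052,0,0,0,0],[0,0.001,0.0055,0,0,0,0],[0,-0.0002,0.0056,0,0,0,0],[0,-0.0012,0.005,0,0,0,0],[0,0,0,0,0,0,0],[0,0,0,0,0,0,0]]]}}

```text
t: 6.83
tool_pos: [0.5481, -0.0397, 0.0858]
tool_rot: [2.165, 0.148, -2.144]
contact_force: [3.0, 3.0, -2.8]
opening: 0.0128
```

```bash
python3 s.py; python3 -c "
from h import *
im=save('top','t2'); cv2.imwrite('pics/t2.png',cv2.resize(im[210:325,260:400,::-1],None,fx=4,fy=4,interpolation=2))"
```

```text
t 6.8333 pos [ 0.5481 -0.0397  0.0858] B [-0.0108 -0.028 ] r 0.030007186295288934 theta 1.9373570276693675 open 0.012805372579287775 F [ 3.0356  3.0493 -2.7791] Ftool [ 2.8225 -2.6112 -3.384 ]
yaw err deg -0.10394665950741455 tool x [ 0.0094  0.0049 -0.9999]
turn deg [-0.105  -0.5719  0.2061]
```

View pics/t2.png

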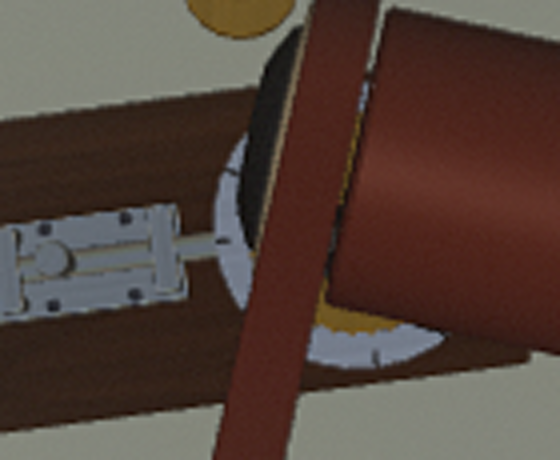

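The top view is blocked by the arm, so the scene camera or arm position must serve. The three held positions fit a 28 mm circle whose centre is shifted by (-1, -1.5) mm; I update the centre and fine-adjust to 4 o'clock.

```bash
cat >> h.py <<'E'
C=C-0.001*ex-0.0015*ey
E
echo
```

Call:
{"api": "arm_command", "payload": {"plan": [[[0,-0.0022,0.0043,0,-0.5,0.2,0],[0,0,0,0,0,0,0],[0,0,0,0,0,0,0],[0,0,0,0,0,0,0]]]}}

```text
t: 7.22
tool_pos: [0.5433, -0.0381, 0.0857]
tool_rot: [2.152, 0.142, -2.152]
contact_force: [1.2, 1.5, -1.0]
opening: 0.0127
```

```bash
python3 s.py; python3 -c "
from h import *
im=save('scene','s2'); cv2.imwrite('pics/s2.png',cv2.resize(im[160:270,220:370,::-1],None,fx=4,fy=4,interpolation=2))"
```

```text
t 7.2167 pos [ 0.5433 -0.0381  0.0857] B [-0.0143 -0.0243] r 0.02821866131498576 theta 2.102933416831062 open 0.012679938210778327 F [ 1.2441  1.4657 -0.9701] Ftool [ 0.9679 -1.2887 -1.4281]
yaw err deg -0.06170867908872424 tool x [-0.0001 -0.0014 -1.    ]
turn deg [-0.0617  0.0178 -0.0785]
```

View pics/s2.png

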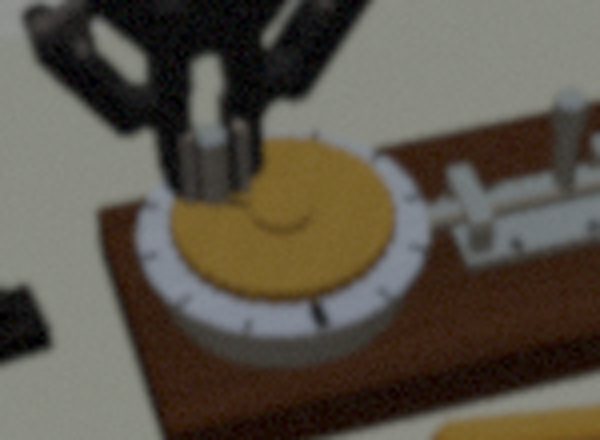

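The scene picture shows the pads on the handle with the pointer towards 4 o'clock; the long mark is at (319,313), and marks 1–3 can be counted at (248,325), (183,300), (147,258). Now anticlockwise.

```bash
python3 arc.py 2.1 -2.4 18
```

```text
[0, 0.0027, -0.0064, 0, 0, 0, 0], [0, 0.0011, -0.0069, 0, 0, 0, 0], [0, -0.0007, -0.0069, 0, 0, 0, 0], [0, -0.0024, -0.0066, 0, 0, 0, 0], [0, -0.0039, -0.0058, 0, 0, 0, 0], [0, -0.0052, -0.0046, 0, 0, 0, 0], [0, -0.0062, -0.0032, 0, 0, 0, 0], [0, -0.0068, -0.0016, 0, 0, 0, 0], [0, -0.0070, 0.0002, 0, 0, 0, 0], [0, -0.0067, 0.0019, 0, 0, 0, 0], [0, -0.0060, 0.0035, 0, 0, 0, 0], [0, -0.0050, 0.0049, 0, 0, 0, 0], [0, -0.0036, 0.0060, 0, 0, 0, 0], [0, -0.0020, 0.0067, 0, 0, 0, 0], [0, -0.0003, 0.0070, 0, 0, 0, 0], [0, 0.0014, 0.0068, 0, 0, 0, 0], [0, 0.0031, 0.0063, 0, 0, 0, 0], [0, 0.0045, 0.0053, 0, 0, 0, 0]
```

Call:
{"api": "arm_command", "payload": {"plan": [[[0,0.0027,-0.0064,0,0,0,0],[0,0.0011,-0.0069,0,0,0,0],[0,-0.0007,-0.0069,0,0,0,0],[0,-0.0024,-0.0066,0,0,0,0],[0,-0.0039,-0.0058,0,0,0,0],[0,-0.0052,-0.0046,0,0,0,0],[0,-0.0062,-0.0032,0,0,0,0],[0,-0.0068,-0.0016,0,0,0,0],[0,-0.007,0.0002,0,0,0,0],[0,-0.0067,0.0019,0,0,0,0],[0,-0.006,0.0035,0,0,0,0],[0,-0.005,0.0049,0,0,0,0],[0,-0.0036,0.006,0,0,0,0],[0,-0.002,0.0067,0,0,0,0],[0,-0.0003,0.007,0,0,0,0],[0,0.0014,0.0068,0,0,0,0],[0,0,0,0,0,0,0],[0,0,0,0,0,0,0]]]}}

```text
t: 8.77
tool_pos: [0.5425, 0.0131, 0.0857]
tool_rot: [2.135, 0.134, -2.159]
contact_force: [2.7, -0.0, -3.6]
opening: 0.013
```

```bash
python3 s.py
```

```text
t 8.7667 pos [0.5425 0.0131 0.0857] B [-0.0082  0.0266] r 0.02780974813901652 theta -1.870573231591789 open 0.01303539260665945 F [ 2.6941 -0.0435 -3.5648] Ftool [ 3.5374  0.3708 -2.705 ]
yaw err deg 0.016369204626755618 tool x [-0.0102 -0.011  -0.9999]
turn deg [ 0.0132  0.6645 -0.546 ]
```

```bash
python3 arc.py -1.87 -6.37 18
```

```text
[0, 0.0029, 0.0064, 0, 0, 0, 0], [0, 0.0044, 0.0055, 0, 0, 0, 0], [0, 0.0056, 0.0042, 0, 0, 0, 0], [0, 0.0064, 0.0027, 0, 0, 0, 0], [0, 0.0069, 0.0010, 0, 0, 0, 0], [0, 0.0069, -0.0007, 0, 0, 0, 0], [0, 0.0066, -0.0024, 0, 0, 0, 0], [0, 0.0057, -0.0040, 0, 0, 0, 0], [0, 0.0046, -0.0053, 0, 0, 0, 0], [0, 0.0031, -0.0062, 0, 0, 0, 0], [0, 0.0015, -0.0068, 0, 0, 0, 0], [0, -0.0002, -0.0070, 0, 0, 0, 0], [0, -0.0019, -0.0067, 0, 0, 0, 0], [0, -0.0035, -0.0060, 0, 0, 0, 0], [0, -0.0049, -0.0050, 0, 0, 0, 0], [0, -0.0060, -0.0036, 0, 0, 0, 0], [0, -0.0067, -0.0020, 0, 0, 0, 0], [0, -0.0070, -0.0003, 0, 0, 0, 0]
```

Call:
{"api": "arm_command", "payload": {"plan": [[[0,0.0029,0.0064,0,0.6,-0.5,0],[0,0.0044,0.0055,0,0,0,0],[0,0.0056,0.0042,0,0,0,0],[0,0.0064,0.0027,0,0,0,0],[0,0.0069,0.001,0,0,0,0],[0,0.0069,-0.0007,0,0,0,0],[0,0.0066,-0.0024,0,0,0,0],[0,0.0057,-0.004,0,0,0,0],[0,0.0046,-0.0053,0,0,0,0],[0,0.0031,-0.0062,0,0,0,0],[0,0.0015,-0.0068,0,0,0,0],[0,-0.0002,-0.007,0,0,0,0],[0,-0.0019,-0.0067,0,0,0,0],[0,-0.0035,-0.006,0,0,0,0],[0,-0.0049,-0.005,0,0,0,0],[0,-0.006,-0.0036,0,0,0,0],[0,-0.0067,-0.002,0,0,0,0],[0,0,0,0,0,0,0],[0,0,0,0,0,0,0]]]}}

```text
t: 10.35
tool_pos: [0.5823, -0.0144, 0.0857]
tool_rot: [2.154, 0.153, -2.163]
contact_force: [-2.1, -1.8, -0.9]
opening: 0.0129
```

```bash
python3 s.py
```

```text
t 10.35 pos [ 0.5823 -0.0144  0.0857] B [ 0.0275 -0.006 ] r 0.0281400806268696 theta 0.2144230149052938 open 0.012916854799296934 F [-2.0547 -1.8246 -0.9277] Ftool [0.919  1.5496 2.2728]
yaw err deg -0.17189594172855038 tool x [-0.0049  0.0102 -0.9999]
turn deg [-0.1708  0.1999  0.6187]
```

```bash
python3 arc.py -6.07 -7.82 7
```

```text
[0, -0.0070, -0.0006, 0, 0, 0, 0], [0, -0.0069, 0.0011, 0, 0, 0, 0], [0, -0.0064, 0.0028, 0, 0, 0, 0], [0, -0.0055, 0.0043, 0, 0, 0, 0], [0, -0.0043, 0.0055, 0, 0, 0, 0], [0, -0.0028, 0.0064, 0, 0, 0, 0], [0, -0.0011, 0.0069, 0, 0, 0, 0]
```

Call:
{"api": "arm_command", "payload": {"plan": [[[0,-0.007,-0.0006,0,0.2,0.6,0],[0,-0.0069,0.0011,0,0,0,0],[0,-0.0064,0.0028,0,0,0,0],[0,-0.0055,0.0043,0,0,0,0],[0,-0.0043,0.0055,0,0,0,0],[0,-0.0028,0.0064,0,0,0,0],[0,-0.0009,0.006,0,0,0,0],[0,0,0,0,0,0,0],[0,0,0,0,0,0,0],[0,0,0,0,0,0,0]]]}}

```text
t: 11.18
tool_pos: [0.5499, 0.0155, 0.0858]
tool_rot: [2.157, 0.131, -2.14]
contact_force: [3.0, -4.9, -4.5]
opening: 0.0126
```

```bash
python3 s.py; python3 -c "
from h import *
im=save('scene','s3'); cv2.imwrite('pics/s3.png',cv2.resize(im[160:270,220:370,::-1],None,fx=4,fy=4,interpolation=2))"
```

```text
t 11.1833 pos [0.5499 0.0155 0.0858] B [-0.0005  0.0279] r 0.0279485197204705 theta -1.5900230877455808 open 0.012641608554530967 F [ 2.9607 -4.9434 -4.4819] Ftool [ 4.5531  5.2415 -2.2554]
yaw err deg -0.17926327612002524 tool x [ 0.0085 -0.0094 -0.9999]
turn deg [-0.1771 -0.4134 -0.5968]
```

View pics/s3.png

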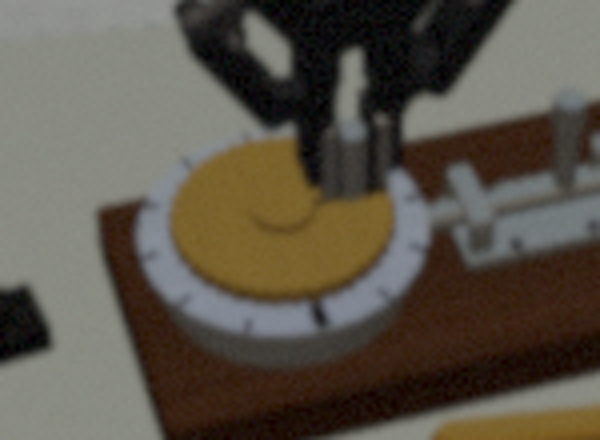

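The picture shows the pads on the handle at 9 o'clock; the arm gives -1.590 - 2π = -7.873. Now clockwise, pausing briefly first.

```bash
python3 arc.py -7.87 -3.62 17
```

```text
[0, 0.0008, -0.0069, 0, 0, 0, 0], [0, 0.0025, -0.0065, 0, 0, 0, 0], [0, 0.0040, -0.0057, 0, 0, 0, 0], [0, 0.0053, -0.0046, 0, 0, 0, 0], [0, 0.0063, -0.0031, 0, 0, 0, 0], [0, 0.0068, -0.0015, 0, 0, 0, 0], [0, 0.0070, 0.0003, 0, 0, 0, 0], [0, 0.0067, 0.0020, 0, 0, 0, 0], [0, 0.0060, 0.0036, 0, 0, 0, 0], [0, 0.0049, 0.0050, 0, 0, 0, 0], [0, 0.0035, 0.0060, 0, 0, 0, 0], [0, 0.0019, 0.0067, 0, 0, 0, 0], [0, 0.0002, 0.0070, 0, 0, 0, 0], [0, -0.0015, 0.0068, 0, 0, 0, 0], [0, -0.0031, 0.0062, 0, 0, 0, 0], [0, -0.0046, 0.0053, 0, 0, 0, 0], [0, -0.0057, 0.0040, 0, 0, 0, 0]
```

Call:
{"api": "arm_command", "payload": {"plan": [[[0,0,0,0,0,0,0],[0,0.0008,-0.0069,0,-0.4,-0.6,0],[0,0.0025,-0.0065,0,0,0,0],[0,0.004,-0.0057,0,0,0,0],[0,0.0053,-0.0046,0,0,0,0],[0,0.0063,-0.0031,0,0,0,0],[0,0.0068,-0.0015,0,0,0,0],[0,0.007,0.0003,0,0,0,0],[0,0.0067,0.002,0,0,0,0],[0,0.006,0.0036,0,0,0,0],[0,0.0049,0.005,0,0,0,0],[0,0.0035,0.006,0,0,0,0],[0,0.0019,0.0067,0,0,0,0],[0,0.0002,0.007,0,0,0,0],[0,-0.0015,0.0068,0,0,0,0],[0,-0.0031,0.0062,0,0,0,0],[0,-0.0046,0.0053,0,0,0,0],[0,-0.0057,0.004,0,0,0,0],[0,0,0,0,0,0,0],[0,0,0,0,0,0,0]]]}}

```text
t: 12.9
tool_pos: [0.5303, -0.0267, 0.0858]
tool_rot: [2.181, 0.153, -2.137]
contact_force: [5.7, 1.3, -3.9]
opening: 0.0128
```

```bash
python3 s.py
```

```text
t 12.9 pos [ 0.5303 -0.0267  0.0858] B [-0.0256 -0.0112] r 0.02798412524826962 theta 2.7297737982194183 open 0.012802018373269152 F [ 5.6671  1.3333 -3.9477] Ftool [ 4.0751 -0.5451 -5.7074]
yaw err deg -0.23188511663015277 tool x [ 0.0197  0.0129 -0.9997]
turn deg [-0.2381 -1.2136  0.5825]
```

```bash
python3 arc.py -3.55 0.95 18
```

```text
[0, -0.0067, 0.0020, 0, 0, 0, 0], [0, -0.0070, 0.0002, 0, 0, 0, 0], [0, -0.0068, -0.0015, 0, 0, 0, 0], [0, -0.0062, -0.0031, 0, 0, 0, 0], [0, -0.0053, -0.0046, 0, 0, 0, 0], [0, -0.0040, -0.0057, 0, 0, 0, 0], [0, -0.0024, -0.0065, 0, 0, 0, 0], [0, -0.0007, -0.0069, 0, 0, 0, 0], [0, 0.0010, -0.0069, 0, 0, 0, 0], [0, 0.0027, -0.0064, 0, 0, 0, 0], [0, 0.0042, -0.0056, 0, 0, 0, 0], [0, 0.0055, -0.0044, 0, 0, 0, 0], [0, 0.0064, -0.0029, 0, 0, 0, 0], [0, 0.0069, -0.0012, 0, 0, 0, 0], [0, 0.0070, 0.0005, 0, 0, 0, 0], [0, 0.0066, 0.0022, 0, 0, 0, 0], [0, 0.0059, 0.0038, 0, 0, 0, 0], [0, 0.0047, 0.0051, 0, 0, 0, 0]
```

Call:
{"api": "arm_command", "payload": {"plan": [[[0,-0.0067,0.002,0,-1.2,0.6,0],[0,-0.007,0.0002,0,0,0,0],[0,-0.0068,-0.0015,0,0,0,0],[0,-0.0062,-0.0031,0,0,0,0],[0,-0.0053,-0.0046,0,0,0,0],[0,-0.004,-0.0057,0,0,0,0],[0,-0.0024,-0.0065,0,0,0,0],[0,-0.0007,-0.0069,0,0,0,0],[0,0.001,-0.0069,0,0,0,0],[0,0.0027,-0.0064,0,0,0,0],[0,0.0042,-0.0056,0,0,0,0],[0,0.0055,-0.0044,0,0,0,0],[0,0.0064,-0.0029,0,0,0,0],[0,0.0069,-0.0012,0,0,0,0],[0,0.007,0.0005,0,0,0,0],[0,0.0066,0.0022,0,0,0,0],[0,0.0059,0.0038,0,0,0,0],[0,0.0047,0.0051,0,0,0,0],[0,0,0,0,0,0,0],[0,0,0,0,0,0,0]]]}}

```text
t: 14.57
tool_pos: [0.574, -0.0324, 0.0857]
tool_rot: [2.144, 0.148, -2.176]
contact_force: [-3.2, 4.2, 2.3]
opening: 0.0125
```

```bash
python3 s.py
```

```text
t 14.5667 pos [ 0.574  -0.0324  0.0857] B [ 0.0169 -0.0227] r 0.028329493332644753 theta 0.9297608318738806 open 0.012517706556050646 F [-3.1742  4.2117  2.3185] Ftool [-2.233  -4.6054  2.6443]
yaw err deg -0.38597719758600135 tool x [-0.0155  0.0085 -0.9998]
turn deg [-0.3817  0.8152  0.6007]
```

```bash
python3 arc.py 0.93 2.2 8; sed -i 's/^th=.*/th=np.linspace(a,b,n+1)/' arc.py
```

```text
[0, 0.0024, 0.0038, 0, 0, 0, 0], [0, 0.0017, 0.0041, 0, 0, 0, 0], [0, 0.0011, 0.0043, 0, 0, 0, 0], [0, 0.0004, 0.0044, 0, 0, 0, 0], [0, -0.0003, 0.0044, 0, 0, 0, 0], [0, -0.0010, 0.0043, 0, 0, 0, 0], [0, -0.0017, 0.0041, 0, 0, 0, 0], [0, -0.0023, 0.0038, 0, 0, 0, 0]
```

Call:
{"api": "arm_command", "payload": {"plan": [[[0,0.0024,0.0038,-0.4,0.8,0.6,0],[0,0.0017,0.0041,0,0,0,0],[0,0.0011,0.0043,0,0,0,0],[0,0.0004,0.0044,0,0,0,0],[0,-0.0003,0.0044,0,0,0,0],[0,-0.001,0.0043,0,0,0,0],[0,-0.0017,0.0041,0,0,0,0],[0,-0.0023,0.0038,0,0,0,0],[0,0,0,0,0,0,0],[0,0,0,0,0,0,0],[0,0,0,0,0,0,0]]]}}

```text
t: 15.48
tool_pos: [0.5432, -0.038, 0.0858]
tool_rot: [2.166, 0.145, -2.143]
contact_force: [2.2, 0.3, -2.5]
opening: 0.0128
```

```bash
cat >> s.py <<'E'
th=np.arctan2(-b[1],b[0]); F=M.T@o["contact_force"]; print("Ftan",F[1]*np.cos(th)+F[2]*np.sin(th),"Frad",F[1]*np.sin(th)-F[2]*np.cos(th))
E
python3 s.py; python3 arc.py 2.2 2.6 10
```

```text
t 15.4833 pos [ 0.5432 -0.038   0.0858] B [-0.0144 -0.0242] r 0.028128797809603947 theta 2.108157480270202 open 0.012799958972917346 F [ 2.1643  0.3304 -2.4611] Ftool [ 2.4842 -0.0384 -2.1628]
yaw err deg -0.1582291657320667 tool x [ 0.0102  0.0035 -0.9999]
turn deg [-0.1589 -0.6067  0.1186]
Ftan -1.838322414503423 Frad -1.1400165409046215
[0, -0.0007, 0.0009, 0, 0, 0, 0], [0, -0.0007, 0.0009, 0, 0, 0, 0], [0, -0.0007, 0.0008, 0, 0, 0, 0], [0, -0.0008, 0.0008, 0, 0, 0, 0], [0, -0.0008, 0.0008, 0, 0, 0, 0], [0, -0.0008, 0.0007, 0, 0, 0, 0], [0, -0.0009, 0.0007, 0, 0, 0, 0], [0, -0.0009, 0.0007, 0, 0, 0, 0], [0, -0.0009, 0.0006, 0, 0, 0, 0], [0, -0.0009, 0.0006, 0, 0, 0, 0]
```

Tangential force is -1.84 N, which matches the expected 2 N drag. Now small steps towards the stop.

Call:
{"api": "arm_command", "payload": {"plan": [[[0,-0.0005,0.0009,0,-0.6,0.1,0],[0,-0.0006,0.0009,0,0,0,0],[0,-0.0006,0.0009,0,0,0,0],[0,-0.0006,0.0009,0,0,0,0],[0,-0.0007,0.0009,0,0,0,0],[0,-0.0007,0.0008,0,0,0,0],[0,-0.0007,0.0008,0,0,0,0],[0,-0.0008,0.0008,0,0,0,0]]]}}

```text
t: 16.15
tool_pos: [0.5362, -0.0338, 0.0857]
tool_rot: [2.154, 0.141, -2.152]
contact_force: [2.3, 0.4, -2.9]
opening: 0.013
```

```bash
python3 s.py; python3 arc.py 2.4 3.5 30
```

```text
t 16.15 pos [ 0.5362 -0.0338  0.0857] B [-0.0207 -0.0191] r 0.028163810901813545 theta 2.3975928792732777 open 0.013021172656221418 F [ 2.2626  0.4065 -2.8736] Ftool [ 2.8762 -0.1089 -2.293 ]
yaw err deg -0.16562993579996999 tool x [ 0.0013 -0.0008 -1.    ]
turn deg [-0.1656 -0.0672 -0.0525]
Ftan -1.4727168303216023 Frad -1.760850301138072
[0, -0.0008, 0.0007, 0, 0, 0, 0], [0, -0.0008, 0.0007, 0, 0, 0, 0], [0, -0.0008, 0.0006, 0, 0, 0, 0], [0, -0.0008, 0.0006, 0, 0, 0, 0], [0, -0.0009, 0.0006, 0, 0, 0, 0], [0, -0.0009, 0.0005, 0, 0, 0, 0], [0, -0.0009, 0.0005, 0, 0, 0, 0], [0, -0.0009, 0.0005, 0, 0, 0, 0], [0, -0.0009, 0.0004, 0, 0, 0, 0], [0, -0.0009, 0.0004, 0, 0, 0, 0], [0, -0.0010, 0.0004, 0, 0, 0, 0], [0, -0.0010, 0.0003, 0, 0, 0, 0], [0, -0.0010, 0.0003, 0, 0, 0, 0], [0, -0.0010, 0.0003, 0, 0, 0, 0], [0, -0.0010, 0.0002, 0, 0, 0, 0], [0, -0.0010, 0.0002, 0, 0, 0, 0], [0, -0.0010, 0.0001, 0, 0, 0, 0], [0, -0.0010, 0.0001, 0, 0, 0, 0], [0, -0.0010, 0.0001, 0, 0, 0, 0], [0, -0.0010, 0.0000, 0, 0, 0, 0], [0, -0.0010, -0.0000, 0, 0, 0, 0], [0, -0.0010, -0.0000, 0, 0, 0, 0], [0, -0.0010, -0.0001, 0, 0, 0, 0], [0, -0.0010, -0.0001, 0, 0, 0, 0], [0, -0.0010, -0.0002, 0, 0, 0, 0], [0, -0.0010, -0.0002, 0, 0, 0, 0], [0, -0.0010, -0.0002, 0, 0, 0, 0], [0, -0.0010, -0.0003, 0, 0, 0, 0], [0, -0.0010, -0.0003, 0, 0, 0, 0], [0, -0.0010, -0.0003, 0, 0, 0, 0]
```

I test the compliance safely in the radial direction before feeling for the stop.

Call:
{"api": "arm_command", "payload": {"plan": [[[0,0.0002,0.0002,0,0,0,0],[0,0.0002,0.0002,0,0,0,0],[0,0.0002,0.0002,0,0,0,0]]]}}

```text
t: 16.4
tool_pos: [0.536, -0.0336, 0.0858]
tool_rot: [2.157, 0.143, -2.15]
contact_force: [3.3, 2.0, -3.4]
opening: 0.0128
```

```bash
python3 s.py
```

```text
t 16.4 pos [ 0.536  -0.0336  0.0858] B [-0.021  -0.0189] r 0.028202051484274255 theta 2.408355263178798 open 0.012750084328673025 F [ 3.2548  2.0484 -3.4388] Ftool [ 3.4497 -1.6023 -3.4853]
yaw err deg -0.15578489906418724 tool x [ 0.0029  0.0007 -1.    ]
turn deg [-0.1558 -0.1707  0.0171]
Ftan -1.1420986556927124 Frad -3.6620154159672182
```

Self-limiting: three 0.28 mm rows against the stiff pin raised the force by only about 2 N (roughly 13 N/mm of a single step). Steps of 0.5 mm therefore stall at about 6 N, which is safe for feeling the stop.

Call:
{"api": "arm_command", "payload": {"plan": [[[0,-0.0004,0.0003,0,0,0,0],[0,-0.0004,0.0003,0,0,0,0],[0,-0.0004,0.0003,0,0,0,0],[0,-0.0004,0.0003,0,0,0,0],[0,-0.0004,0.0003,0,0,0,0],[0,-0.0004,0.0003,0,0,0,0],[0,-0.0004,0.0003,0,0,0,0],[0,-0.0004,0.0003,0,0,0,0],[0,-0.0004,0.0003,0,0,0,0],[0,-0.0004,0.0003,0,0,0,0]]]}}

```text
t: 17.23
tool_pos: [0.5325, -0.0301, 0.0858]
tool_rot: [2.158, 0.142, -2.149]
contact_force: [4.1, 0.4, -3.5]
opening: 0.0132
```

```bash
python3 s.py
```

```text
t 17.2333 pos [ 0.5325 -0.0301  0.0858] B [-0.0239 -0.0149] r 0.028156511268756335 theta 2.5843093062868996 open 0.013184933066987575 F [ 4.0797  0.354  -3.5179] Ftool [ 3.5336  0.1826 -4.0774]
yaw err deg -0.1700481666485274 tool x [ 0.0038  0.0002 -1.    ]
turn deg [-0.17   -0.2196 -0.0184]
Ftan -2.3114370789329617 Frad -3.3639250859000205
```

Call:
{"api": "arm_command", "payload": {"plan": [[[0,-0.0005,0.0001,0,-0.2,0,0],[0,-0.0005,0.0002,0,0,0,0],[0,-0.0005,0.0002,0,0,0,0],[0,-0.0005,0.0002,0,0,0,0],[0,-0.0005,0.0002,0,0,0,0],[0,-0.0005,0.0002,0,0,0,0],[0,-0.0005,0.0002,0,0,0,0],[0,-0.0005,0.0002,0,0,0,0]]]}}

```text
t: 17.9
tool_pos: [0.5301, -0.0266, 0.0857]
tool_rot: [2.152, 0.14, -2.153]
contact_force: [2.8, 0.3, -3.3]
opening: 0.0131
```

```bash
python3 s.py
```

```text
t 17.9 pos [ 0.5301 -0.0266  0.0857] B [-0.0259 -0.0111] r 0.02815480200191618 theta 2.735464867967738 open 0.013086964919263365 F [ 2.7604  0.2792 -3.2552] Ftool [ 3.2531  0.0793 -2.7759]
yaw err deg -0.17346994791290626 tool x [-0.0006 -0.0018 -1.    ]
turn deg [-0.1735  0.0467 -0.0956]
Ftan -1.1695033523672778 Frad -2.5187260344320506
```

Call:
{"api": "arm_command", "payload": {"plan": [[[0,-0.0005,0.0002,0,0,0,0],[0,-0.0005,0.0002,0,0,0,0],[0,-0.0005,0.0001,0,0,0,0],[0,-0.0005,0.0001,0,0,0,0],[0,-0.0005,0.0001,0,0,0,0],[0,-0.0005,0.0001,0,0,0,0],[0,-0.0005,0.0001,0,0,0,0],[0,-0.0005,0.0001,0,0,0,0]]]}}

```text
t: 18.57
tool_pos: [0.5282, -0.0228, 0.0858]
tool_rot: [2.151, 0.139, -2.153]
contact_force: [3.0, -0.8, -3.9]
opening: 0.0129
```

```bash
python3 s.py
```

```text
t 18.5667 pos [ 0.5282 -0.0228  0.0858] B [-0.0272 -0.0071] r 0.028100448554243547 theta 2.8852376268303326 open 0.0129036805005042 F [ 3.0461 -0.8204 -3.8922] Ftool [ 3.8916  1.2023 -2.9175]
yaw err deg -0.17174063566038456 tool x [-0.001  -0.0027 -1.    ]
turn deg [-0.1718  0.0748 -0.1488]
Ftan -1.9027786111358624 Frad -2.5172728217446116
```

Call:
{"api": "arm_command", "payload": {"plan": [[[0,-0.0005,0.0001,0,0,0,0],[0,-0.0005,0.0001,0,0,0,0],[0,-0.0005,0.0001,0,0,0,0],[0,-0.0005,0.0001,0,0,0,0],[0,-0.0005,0,0,0,0,0],[0,-0.0005,0.0001,0,0,0,0],[0,-0.0005,0,0,0,0,0],[0,-0.0005,0,0,0,0,0]]]}}

```text
t: 19.23
tool_pos: [0.527, -0.0189, 0.0858]
tool_rot: [2.15, 0.138, -2.153]
contact_force: [1.4, -0.9, -2.0]
opening: 0.013
```

```bash
python3 s.py
```

```text
t 19.2333 pos [ 0.527  -0.0189  0.0858] B [-0.0279 -0.003 ] r 0.028046718194106892 theta 3.0331101323658984 open 0.012978672552491076 F [ 1.36   -0.9047 -1.9876] Ftool [ 1.9891  1.0684 -1.2332]
yaw err deg -0.17520598410527555 tool x [-0.0013 -0.0035 -1.    ]
turn deg [-0.1754  0.0981 -0.1896]
Ftan -1.195658913608108 Frad -1.1102956692622723
```

Call:
{"api": "arm_command", "payload": {"plan": [[[0,-0.0005,0.0001,0,0,0,0],[0,-0.0005,0,0,0,0,0],[0,-0.0005,0.0001,0,0,0,0],[0,-0.0005,0,0,0,0,0],[0,-0.0005,0,0,0,0,0],[0,-0.0005,0,0,0,0,0],[0,-0.0005,0,0,0,0,0],[0,-0.0005,0,0,0,0,0]]]}}

```text
t: 19.9
tool_pos: [0.5263, -0.0154, 0.0857]
tool_rot: [2.15, 0.136, -2.152]
contact_force: [3.4, -3.0, -4.0]
opening: 0.0132
```

```bash
python3 s.py
```

```text
t 19.9 pos [ 0.5263 -0.0154  0.0857] B [-0.0281  0.0005] r 0.028058332478290947 theta -3.124410721771178 open 0.013201510540019976 F [ 3.4465 -2.9826 -4.0313] Ftool [ 4.0452  3.3866 -3.032 ]
yaw err deg -0.16592341289825185 tool x [-0.0008 -0.0056 -1.    ]
turn deg [-0.1662  0.09   -0.3131]
Ftan -3.334026398735426 Frad -3.08974946228831
```

Call:
{"api": "arm_command", "payload": {"plan": [[[0,-0.0005,0,0,0,0,0],[0,-0.0005,0,0,0,0,0]]]}}

```text
t: 20.07
tool_pos: [0.5263, -0.0152, 0.0857]
tool_rot: [2.149, 0.133, -2.151]
contact_force: [3.1, -4.4, -4.0]
opening: 0.0129
```

```bash
python3 s.py
```

```text
t 20.0667 pos [ 0.5263 -0.0152  0.0857] B [-0.0281  0.0007] r 0.02806940434410806 theta -3.118153828664745 open 0.012913707651360367 F [ 3.0698 -4.3793 -3.9875] Ftool [ 4.0192  4.714  -2.4752]
yaw err deg -0.16646348988896875 tool x [-0.0005 -0.0076 -1.    ]
turn deg [-0.1668  0.0871 -0.4291]
Ftan -4.654670106690998 Frad -2.5850069638280786
```

Stalled at 3.165 rad with the force rising; the stop is found. I press gently, step by step.

Call:
{"api": "arm_command", "payload": {"plan": [[[0,-0.0005,0,0,0,0,0],[0,-0.0005,0,0,0,0,0]]]}}

```text
t: 20.23
tool_pos: [0.5263, -0.0152, 0.0858]
tool_rot: [2.148, 0.131, -2.15]
contact_force: [2.7, -4.0, -3.8]
opening: 0.0128
```

```bash
python3 s.py
```

```text
t 20.2333 pos [ 0.5263 -0.0152  0.0858] B [-0.028   0.0007] r 0.02805416143418963 theta -3.1172204602986056 open 0.012765987396051308 F [ 2.7245 -4.0454 -3.7955] Ftool [ 3.8344  4.3305 -2.1766]
yaw err deg -0.17380142014438604 tool x [-0.0001 -0.0098 -1.    ]
turn deg [-0.1742  0.0818 -0.5529]
Ftan -4.27620035012331 Frad -2.2815078904565196
```

The force saturates at about 4.4 N for 0.5 mm steps. 0.8 mm steps should give about 7 N at the handle (about 5 N net on the stop).

Call:
{"api": "arm_command", "payload": {"plan": [[[0,-0.0008,0,0,0,-0.3,0],[0,-0.0008,0,0,0,0,0],[0,-0.0008,0,0,0,0,0],[0,-0.0008,0,0,0,0,0]]]}}

```text
t: 20.57
tool_pos: [0.5263, -0.015, 0.0858]
tool_rot: [2.148, 0.129, -2.149]
contact_force: [3.1, -5.1, -2.8]
opening: 0.0129
```

```bash
python3 s.py
```

```text
t 20.5667 pos [ 0.5263 -0.015   0.0858] B [-0.028   0.0009] r 0.028030649521898765 theta -3.1097972915628427 open 0.012933067377542925 F [ 3.0897 -5.1    -2.8458] Ftool [ 2.9022  5.429  -2.3997]
yaw err deg -0.18511790224108893 tool x [ 0.0002 -0.011  -0.9999]
turn deg [-0.1855  0.0705 -0.6247]
Ftan -5.3499301392243455 Frad -2.5710342018405825
```

Call:
{"api": "arm_command", "payload": {"plan": [[[0,-0.0011,0,0,0,-0.2,0],[0,-0.0011,0,0,0,-0.1,0],[0,-0.0011,0,0,0,-0.1,0],[0,-0.0011,0,0,0,-0.1,0]]]}}

```text
t: 20.9
tool_pos: [0.5263, -0.0148, 0.0858]
tool_rot: [2.148, 0.129, -2.149]
contact_force: [3.8, -6.6, -3.5]
opening: 0.0131
```

```bash
python3 s.py
```

```text
t 20.9 pos [ 0.5263 -0.0148  0.0858] B [-0.028   0.0011] r 0.028044113364297595 theta -3.1016979675740126 open 0.013080009841474652 F [ 3.8071 -6.6446 -3.4652] Ftool [ 3.5416  7.0454 -2.9106]
yaw err deg -0.19865280772913252 tool x [ 0.0005 -0.0113 -0.9999]
turn deg [-0.199   0.0582 -0.6434]
Ftan -6.923738306408862 Frad -3.1892775397027973
```

Call:
{"api": "arm_command", "payload": {"plan": [[[0,-0.0012,0,0,0,-0.1,0],[0,-0.0012,0,0,0,-0.1,0],[0,-0.0012,0,0,0,-0.1,0],[0,-0.0012,0,0,0,-0.1,0]]]}}

```text
t: 21.23
tool_pos: [0.5263, -0.0147, 0.0858]
tool_rot: [2.148, 0.125, -2.147]
contact_force: [4.0, -6.8, -4.5]
opening: 0.0129
```

```bash
python3 s.py
```

```text
t 21.2333 pos [ 0.5263 -0.0147  0.0858] B [-0.028   0.0012] r 0.028050536700899558 theta -3.0997158102424085 open 0.01285592280323763 F [ 4.0152 -6.7928 -4.5039] Ftool [ 4.6027  7.1928 -3.1028]
yaw err deg -0.23954009799872722 tool x [ 0.001  -0.014  -0.9999]
turn deg [-0.2399  0.0465 -0.8028]
Ftan -7.056633961268339 Frad -3.4011883117365707
```

About 7 N at the handle (about 5 N net on the stop) has now been held for over 0.5 s. I relax, release and rise.

Call:
{"api": "arm_command", "payload": {"plan": [[[0,0,0,0,0,0,0],[0,0,0,0,0,0,0],[0,0,0,0,0,0,0.04],[0,0,0,0,0,0,0.04],[0,0,0,0,0,0,0.04],[0,0,0,0,0,0,0.04],[-0.005,0,0,0,0,0,0.04],[-0.012,0,0,0,0,0,0.04],[-0.015,0,0,0,0,0,0.04],[-0.015,0,0,0,0,0,0.04],[-0.005,0,0,0,0,0,0.04],[0,0,0,0,0,0,0.04],[0,0,0,0,0,0,0.04]]]}}

```text
t: 22.32
tool_pos: [0.5252, -0.012, 0.1449]
tool_rot: [2.145, 0.13, -2.152]
contact_force: [-0.1, -0.4, -0.9]
opening: 0.04
```

```bash
python3 s.py 0.0 0.12 0.14; python3 -c "
from h import *
im=save('scene','s4'); cv2.imwrite('pics/s4.png',cv2.resize(im[130:280,220:420,::-1],None,fx=4,fy=4,interpolation=2))
print([(toB(w('scene',d['at'])),w('scene',d['at'])[2],d['conf']) for d in mark_of('scene','bolt_knob')])
print([(toB(w('scene',d['at'])),d['conf']) for d in mark_of('scene','handle_mid')])"
```

```text
t 22.3167 pos [ 0.5252 -0.012   0.1449] B [-0.0287  0.004 ] r 0.028984331654272204 theta -3.003806708820208 open 0.040015039656336196 F [-0.1242 -0.3953 -0.8627] Ftool [0.8672 0.3667 0.1717]
yaw err deg -0.18775118326757934 tool x [-0.0022 -0.0108 -0.9999]
turn deg [-0.1888  0.2092 -0.5937]
shift [ 0.0036 -0.1162 -0.0283]
Ftan -0.38678241994445983 Frad 0.11966016656866796
[(array([0.00259469, 0.12170829]), np.float64(0.09654244285742164), 0.96)]
[(array([-0.02926279,  0.00088184]), 0.55)]
```

View pics/s4.png

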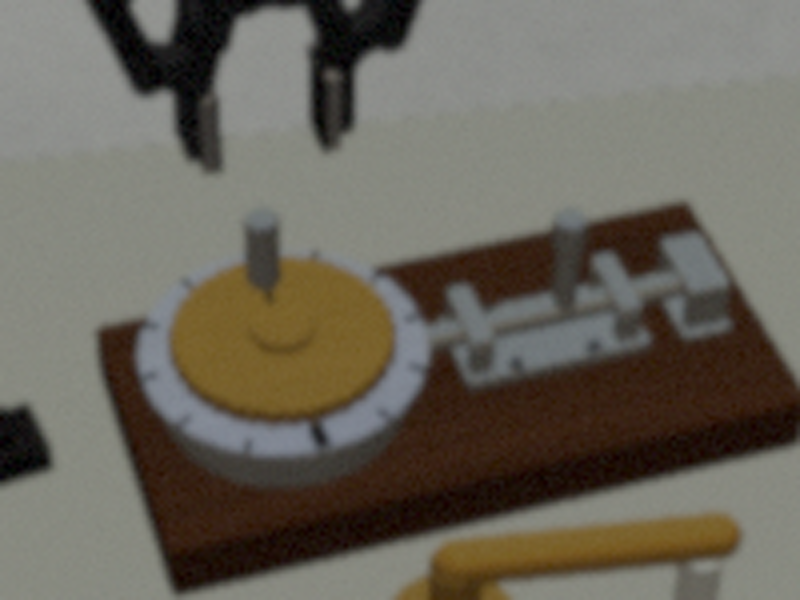

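The picture shows the handle at about 6 o'clock (crop (262,245)), released, with the gripper clear above it; the bolt knob is at (570,215). Moving over the knob.

Call:
{"api": "arm_command", "payload": {"plan": [[[0,-0.02,-0.005,-0.2,0.2,-0.6,0.04],[0,-0.025,-0.006,0,0,0,0.04],[0,-0.025,-0.006,0,0,0,0.04],[0,-0.02,-0.005,0,0,0,0.04],[0,-0.015,-0.004,0,0,0,0.04],[0,-0.006,-0.002,0,0,0,0.04],[0,0,0,0,0,0,0.04],[0,0,0,0,0,0,0.04],[0,0,0,0,0,0,0.04]]]}}

```text
t: 23.22
tool_pos: [0.5332, 0.1045, 0.1346]
tool_rot: [2.135, 0.142, -2.172]
contact_force: [0.2, -0.5, 0.0]
opening: 0.0399
```

```bash
python3 s.py 0.001 0.12 0.083
```

```text
t 23.2167 pos [0.5332 0.1045 0.1346] B [-0.0052  0.1183] r 0.11846032798515858 theta -1.6148421646693867 open 0.03985543730310251 F [ 0.2485 -0.5391  0.0135] Ftool [-0.0176  0.567  -0.1754]
yaw err deg -0.16731489466444316 tool x [-0.0173 -0.0005 -0.9999]
turn deg [-0.1664  0.9844  0.104 ]
shift [ 0.0515 -0.0016 -0.0071]
Ftan 0.15022614935974138 Frad -0.5741527507274837
```

Call:
{"api": "arm_command", "payload": {"plan": [[[0,-0.001,-0.004,-0.2,1,0.1,0.04],[0.003,0,-0.002,0,0,0,0.04],[0.012,0,0,0,0,0,0.04],[0.012,0,0,0,0,0,0.04],[0.012,0,0,0,0,0,0.04],[0.008,0,0,0,0,0,0.04],[0.003,0,0,0,0,0,0.04],[0,0,0,0,0,0,0.04],[0,0,0,0,0,0,0.04]]]}}

```text
t: 23.97
tool_pos: [0.5379, 0.1026, 0.0764]
tool_rot: [2.151, 0.14, -2.157]
contact_force: [-0.3, 0.1, 0.2]
opening: 0.04
```

```bash
python3 s.py 0.001 0.12 0.081
```

```text
t 23.9667 pos [0.5379 0.1026 0.0764] B [-0.0008  0.1158] r 0.11583036525889011 theta -1.5778181376552192 open 0.04004868018711837 F [-0.314   0.0791  0.2287] Ftool [-0.2279 -0.119   0.3017]
yaw err deg -0.24095958848461407 tool x [-0.0026 -0.001  -1.    ]
turn deg [-0.241   0.1559 -0.0362]
shift [-0.0046 -0.0042 -0.0018]
Ftan -0.30087949020445415 Frad 0.12112527916853634
```

Call:
{"api": "arm_command", "payload": {"plan": [[[-0.0045,-0.004,-0.0015,0,0,0,0.04],[0,0,0,0,0,0,0.02],[0,0,0,0,0,0,0],[0,0,0,0,0,0,0],[0,0,0,0,0,0,0],[0,0,0,0,0,0,0]]]}}

```text
t: 24.47
tool_pos: [0.5396, 0.1068, 0.0822]
tool_rot: [2.152, 0.138, -2.154]
contact_force: [0.1, -0.9, -1.2]
opening: 0.0129
```

```bash
python3 s.py; python3 -c "
from h import *
im=save('scene','s5'); cv2.imwrite('pics/s5.png',cv2.resize(im[130:280,220:420,::-1],None,fx=4,fy=4,interpolation=2))"
```

```text
t 24.4667 pos [0.5396 0.1068 0.0822] B [0.0014 0.1198] r 0.11979134985137906 theta -1.5589661055197968 open 0.01287383600854965 F [ 0.1013 -0.8562 -1.1879] Ftool [1.1898 0.8595 0.0097]
yaw err deg -0.215455022771593 tool x [-0.0008 -0.0023 -1.    ]
turn deg [-0.2155  0.065  -0.1253]
Ftan 0.000439174919059716 Frad -0.8595844836842691
```

View pics/s5.png

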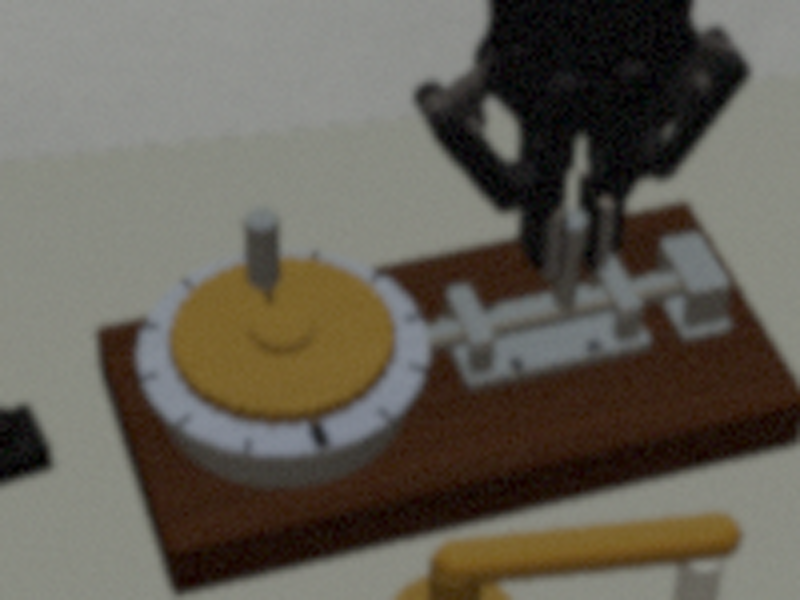

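The knob is gripped (opening 12.9 mm, at dial-frame y 0.1198 against the expected 0.120). Sliding towards the dial.

Call:
{"api": "arm_command", "payload": {"plan": [[[0,0.002,0,0,0,0,0],[0,0.002,0,0,0,0,0],[0,0.002,0,0,0,0,0],[0,0.002,0,0,0,0,0],[0,0,0,0,0,0,0]]]}}

```text
t: 24.93
tool_pos: [0.5405, 0.1003, 0.0823]
tool_rot: [2.154, 0.144, -2.156]
contact_force: [-0.2, -0.5, -2.0]
opening: 0.0125
```

```bash
python3 s.py
```

```text
t 24.9333 pos [0.5405 0.1003 0.0823] B [0.0015 0.1132] r 0.11325013662626714 theta -1.5578683015805816 open 0.012519220072900964 F [-0.181  -0.4797 -1.9609] Ftool [1.9598 0.4572 0.2408]
yaw err deg -0.22230160326000714 tool x [-0.0009  0.0025 -1.    ]
turn deg [-0.2223  0.0302  0.1505]
Ftan -0.23489483916954157 Frad -0.4603064174652306
```

Call:
{"api": "arm_command", "payload": {"plan": [[[0,0.002,0,0,0,0,0],[0,0.002,0,0,0,0,0],[0,0.002,0,0,0,0,0],[0,0.002,0,0,0,0,0],[0,0.002,0,0,0,0,0],[0,0.002,0,0,0,0,0],[0,0.002,0,0,0,0,0],[0,0.001,0,0,0,0,0],[0,0.001,0,0,0,0,0],[0,0.001,0,0,0,0,0]]]}}

```text
t: 25.77
tool_pos: [0.5428, 0.0828, 0.0823]
tool_rot: [2.156, 0.147, -2.158]
contact_force: [-0.8, 8.1, -1.0]
opening: 0.0125
```

```bash
python3 s.py
```

```text
t 25.7667 pos [0.5428 0.0828 0.0823] B [0.0014 0.0956] r 0.09563867526172234 theta -1.5558701332867224 open 0.012498151916864847 F [-0.77    8.1479 -1.0025] Ftool [ 1.0527 -8.1728 -0.2907]
yaw err deg -0.2684863704949123 tool x [-0.0012  0.0061 -1.    ]
turn deg [-0.2684  0.0228  0.3528]
Ftan 0.16871362473164644 Frad 8.176182138134749
```

The bolt reached its end (24.2 mm travel, 8 N). Releasing and rising clear.

Call:
{"api": "arm_command", "payload": {"plan": [[[0,0,0,0,0,0,0],[0,-0.0002,0,0,0,0,0],[0,0,0,0,0,0,0.04],[0,0,0,0,0,0,0.04],[0,0,0,0,0,0,0.04],[0,0,0,0,0,0,0.04],[-0.005,0,0,0,0,0,0.04],[-0.015,0,0,0,0,0,0.04],[-0.025,0,0,0,0,0,0.04],[-0.03,0,0,0,0,0,0.04],[-0.03,0,0,0,0,0,0.04],[-0.01,0,0,0,0,0,0.04],[0,0,0,0,0,0,0.04],[0,0,0,0,0,0,0.04],[0,0,0,0,0,0,0.04]]]}}

```text
t: 27.02
tool_pos: [0.5428, 0.0799, 0.2033]
tool_rot: [2.153, 0.14, -2.156]
contact_force: [0.4, -0.1, 0.0]
opening: 0.04
```

```bash
python3 s.py; python3 -c "
from h import *
im=save('scene','s6'); cv2.imwrite('pics/s6.png',cv2.resize(im[130:320,180:450,::-1],None,fx=2.9,fy=2.9,interpolation=2))
for n in ['bolt_knob','handle_mid','lever','catch','crystal_knob']: print(n,[(w('scene',d['at']),toB(w('scene',d['at'])),round(d['conf'],2)) for d in mark_of('scene',n)[:1]])"
```

```text
t 27.0167 pos [0.5428 0.0799 0.2033] B [0.001  0.0927] r 0.09273743107234483 theta -1.5602633447896594 open 0.03996743622303309 F [ 0.4378 -0.0551  0.004 ] Ftool [-0.0047  0.1112 -0.427 ]
yaw err deg -0.2653290775786701 tool x [-0.0014 -0.0001 -1.    ]
turn deg [-0.2653  0.0827  0.0038]
Ftan 0.42811933281331893 Frad -0.10673208192397428
bolt_knob [(array([0.54583083, 0.08224725, 0.09369743]), array([0.00434036, 0.09463951]), 0.77)]
handle_mid [(array([ 0.52754009, -0.01368284,  0.09816466]), array([-0.02663876,  0.00202511]), 0.57)]
lever [(array([0.66418491, 0.03570457, 0.01377954]), array([0.11539119, 0.03265868]), 0.68)]
catch [(array([ 0.54643926, -0.1418753 ,  0.00946868]), array([-0.02508602, -0.12754369]), 0.59)]
crystal_knob [(array([0.51486786, 0.24385513, 0.01000868]), array([-0.0046902 ,  0.25893882]), 0.71)]
```

View pics/s6.png

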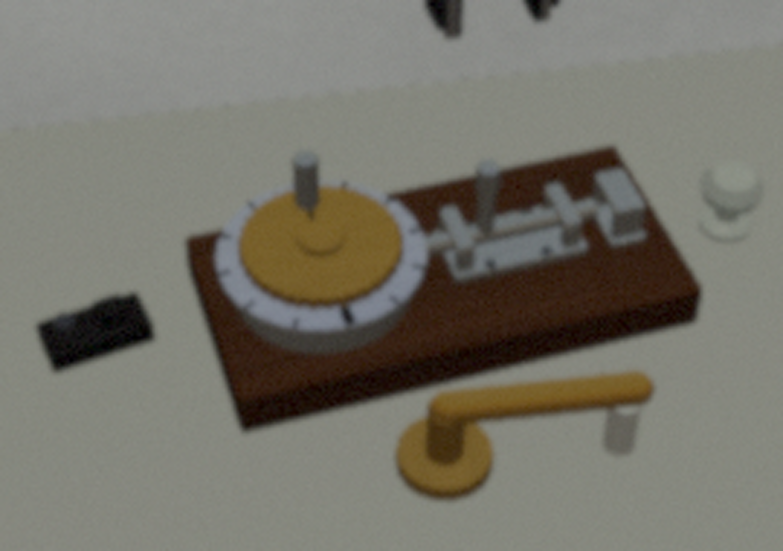

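The picture shows the bolt knob at (487,170), drawn towards the dial strap, and the handle still at 6 o'clock (306,165). The gripper is clear and the bystanders are unmoved. Handing in.

```bash
python3 -c "
from station import *
print(finish_job())"
```

```text
the job is handed in; nothing more can be done
None
```

The dial was worked through the combination, the bolt is drawn fully out of the keeper, and the job was handed in at about 27 s; no verdict was reported.

- **Combination:** The dial went clockwise to 2.10 rad and paused, then anticlockwise to -7.87 rad and paused, then clockwise to its stop at about 3.165 rad. These angles come from the arm's position round the handle circle, and the pictures at each pause agreed with them.
- **Pressing the stop:** I held about 7 N at the handle for over 0.5 s. Less the 2 N drag, that is about 5 N on the stop. The contact force at the stop itself could not be read, so this is an estimate.
- **Bolt:** It slid 24.2 mm by the arm's position and came up against its end with 8 N. The last network reading puts the knob at 0.0946 m from the dial axis, against 0.096 m expected when fully drawn.
- **Last checks:** The final picture shows the dial still at about 6 o'clock, the bolt drawn, and the gripper open and clear. The lever, catch and crystal knob were where they started, within about 3 mm by the networks.

No final check failed. The first dial-centre estimate was off by about 2 mm, and I corrected it from the arm's positions during the first turn.

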